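# Show the notched sample plate to the label reader

### The arm

A 6-joint arm with a two-finger parallel gripper is mounted at the origin on the work surface; the furniture and walls round the work are solid. World frame = base frame: x ahead of the robot, y to its left, z up, the work surface at z = 0. Lengths are in m, angles in rad, forces in N, time in s.
With the tool pointing down it reaches from about 0.35 to 0.975 m from the base axis. Payload 17.4 kg.
Tool frame: the origin (TCP) lies midway between the tips of the shut fingers; the grasp point (between the pads) lies 19 mm behind it; x points along the fingers, y is the direction in which the jaws open and shut, and the axes are right-handed (so a half turn about x gives the same grasp; the last joint's range is limited). The gripper opens to 85 mm and grips with 20 to 120 N. Pads are 22 mm wide; open, the fingers measure 114 mm over their backs; the gripper's body (76 mm by 85 mm) begins 54 mm behind the grasp point. The pads swing forward as they close: fully open they stand 13 mm farther back than shut.
Start: joints at [1.307, 0.116, 1.442, -0, 1.584, -0.038], TCP at [0.151, 0.658, 0.204] pointing down, gripper open.
Joint ranges: [-2.83, 2.83], [-0.83, 2.19], [0.07, 2.5], [-1.14, 4.28], [0.01, 3], [-2.97, 2.97]. Speed limits (rad/s): [1.89, 1.89, 2.22, 3.14, 3.14, 3.14].

### API

Orientations are given as a unit quaternion [w, x, y, z].
In Python, from rig import ctrl gives the robot as it stands.
- The arm moves only by the tool apply_moves, never from a script. Its argument "moves" is a list of rows, each a list of 2 entries, a list of its own where there are three numbers: the shift along the tool's x, y, z in units of 60 mm (1.0 is 60 mm), then the turn about the tool's x in units of 10 degrees (1.0 is 10 degrees). A call has 1 to 8 rows; each row shifts and turns the pose as measured when the row begins, along the tool's axes as they then stand; what a row does not reach is not made up. A row lasts 1/8 s, in which the tool goes at most 62.5 mm and 10.7 degrees, less where a joint would pass 70% of its speed; a pose out of reach is approached as far as the arm can. A call is refused whole if a number of a shift passes 1 or a number of a turn 1, either way. A call with a gripper value outside its range is refused whole. "hand" is the closure, from -1 (fully open) to 1 (shut), set as the call begins (left out, the last holds). The fingers move at their own pace and stop on an object; "force" is the grip in N (left out, the last holds). Time passes only in rows, so rows that do not move let the fingers close. It gives the time, the measured TCP pose, the force and the opening at its end, in the units of the state.
- ctrl.state(): the state, without advancing time (a new reading comes with each control period).
- ctrl.capture(name): name is "side" or "top"; returns the picture (400x640x3 uint8, red, green, blue); there is no depth.
- ctrl.camera_params(name): a dict with "fx", "fy", "cx", "cy" (pixels), "origin" and "orientation" of the camera in the world. Camera axes: x right, y up, looking along -z (the intrinsics and any distortion apply to the point x, -y, -z); pixel columns grow to the right and rows downward; lengths in m; the calibration is good to about 2 mm. A picture is of the moment at which its call begins. camera_params takes no time and is no camera call.
- ctrl.sign_off(): hands the job in, once; it reports no verdict.
The state is a dict: "t": time; "joint_pos": joint angles; "joint_velocities": joint speeds; "tau": joint torques, N m; "position": TCP position; "tool_rot": TCP orientation; "ft_force": force on the tool from outside, world axes, zero at the start; "moment": the same for the moment, N m; "opening": finger opening in m.
Only numpy, scipy, OpenCV 4.12 (cv2) and the standard library are available. Lean on these libraries where they do the work, as an engineer would, in place of code of your own. Each camera call takes 0.05 s, during which the arm holds its last target. There are 200 camera calls.

### The job

A blue glass colour-sample plate stands on edge in the wooden slot block; a small square notch in one of its upper corners marks the frosted end, which carries the paper label on one face. Take the plate from above by its blue part, never touching the frosted end with the fingers, lift it out and present it label up to the label reader: label centred in front of the lens and about 13 cm from it, labelled face square to the lens, notched long edge still uppermost. Finish while still holding it there in the air, with nothing else carrying it; do not touch the reader, and leave the jar, the crucible and the charcoal block where they are.

Things in the scene. Friction and masses are not known exactly. Their poses are not given: they have to be found in the camera images.
- plate: Glass plate 120 (x) x 8 (y) x 50 (z) mm, 0.11 kg, loose, on edge in the rack's slot; heading varies widely. Origin: middle of its underside; z to the upper, notched long edge (starts up); x to the frosted end; y out of the labelled face. Blue for x = -60 to +24 mm, pale frosted end +24 to +60. Mass centre x = +3. Seen from the labelled side with the notched edge up, the frosted end is on the left.
- frosted_end: Pale frosted end of the plate, x = +24 to +60 mm in the plate's frame, rigid with the plate; same origin and axes as the plate. The notch is in its upper outer corner. Fingers must not touch it.
- label (a point): Centre of the white paper label (26 x 28 mm with black and red bars, only on one face of the frosted end), on the labelled face, in the plate's frame at x = +43, y = +4, z = +19 mm. The other face has no label.
- notch (a point): Middle of the square corner notch, 10 mm wide and 12 mm deep, cut out of the frosted end's upper corner: x = +54, z = +44 mm in the plate's frame.
- rack: Wooden slot block, fixed, 140 (x) x 56 (y) x 26 mm high; origin at the centre of its underside on the bench, z up. Slot along x, 12 mm wide, its floor 8 mm above the bench, end stops 126 mm apart. The plate stands loose in it, centred, with the same heading; 32 mm of the plate show above the block.
- reader: Label reader, fixed: grey base 80 x 110 x 12 mm, 22 mm round aluminium post, grey tilted head; 0.38 m high. Origin at the centre of the base's underside on the bench, z up; its -x side looks roughly towards the robot (yaw within 0.25 rad). The lens front is at x = -30, z = +300 mm in this frame.
- lens_head: Reader's head, 56 x 64 x 70 mm, with round black lens in a white ring. Origin: centre of the lens front; z = viewing direction, 45 degrees down and towards the robot; x 45 degrees up and towards the robot; y level. Show the label at z = +130 mm. In the right pose the plate's y runs against this z, its z along this x, its x against this y.
- jar: Bystander: glass jar with black lid, 60 mm diameter, 68 mm high, loose; origin under its centre.
- crucible: Bystander: small round crucible dish, 84 mm wide, 36 mm high, loose; origin under its centre.
- charcoal: Bystander: black charcoal soldering block, 66 x 96 x 32 mm, loose; origin under its centre.

How it is judged:
By the outcome, as a careful person would: the job done as asked, in the order asked, and still so for the second after the job is handed in, while the arm keeps its last pose, push and grip.
It also fails if it takes over 32 s, if anything falls off the work surface, if the arm or the gripper's body presses on something with over 40 N, if the wrist force passes 120 N, or if a joint passes its speed limit or range.

## Working session

There is one attempt and no reset: what is moved stays moved. The work goes in short steps, Python scripts to look and compute and a tool call to move; the robot and the scene stay as the last step left them, time stands still between calls to the robot, and variables do not carry over. Pictures are saved under pics/ and viewed, about 8 in all and at most 12, crops included, and the job is handed in when it is done.

Besides the shell and the picture viewer there is one more tool, called after "Emit:" as a command line: name --argument value ..., lists and objects as JSON in quotes. apply_moves: Moves the arm, as the interface text tells. Its arguments: {"type":"object","properties":{"moves":{"type":"array"},"hand":{"type":"number"},"force":{"type":"number"}},"required":["moves"]}

```bash
mkdir -p pics; ls; python3 - <<'E'
from rig import ctrl
import cv2
s=ctrl.state(); print(s)
for n in ("top","side"):
    cv2.imwrite(f"pics/{n}0.png",ctrl.capture(n)[:,:,::-1]); print(n,ctrl.camera_params(n))
E
```

```text
pics
{'t': 0.0, 'joint_pos': array([ 1.30721137e+00,  1.16499075e-01,  1.44227194e+00,  2.43718849e-06,
        1.58403330e+00, -3.77983769e-02]), 'joint_velocities': array([ 1.65407538e-03,  1.51166649e-03, -9.46648701e-04, -1.47922407e-04,
        1.06886779e-05,  4.71452710e-04]), 'tau': array([-4.37778202e-03, -7.31960678e+01, -6.32474756e+01, -4.37512126e-04,
        6.29236543e-03,  8.14310795e-06]), 'position': array([0.15106005, 0.65763921, 0.20324924]), 'tool_rot': array([ 0.70254027,  0.07923472,  0.7026706 , -0.08008153]), 'ft_force': array([-0.00755417,  0.07634515,  0.29446986]), 'moment': array([0.01577033, 0.02888884, 0.04097856]), 'opening': 0.08544562750952912}
top {'fx': 426.34182556323026, 'fy': 426.34182556323026, 'cx': 314.50898985545626, 'cy': 204.92230910731615, 'origin': array([0.47676656, 0.02928662, 1.36294109]), 'orientation': array([-0.69730828, -0.02682287,  0.016824  ,  0.71607168])}
side {'fx': 476.33594483858616, 'fy': 476.33594483858616, 'cx': 320.848925870662, 'cy': 204.8811031722334, 'origin': array([ 0.28629208, -0.98878551,  0.94977152]), 'orientation': array([ 0.87841761,  0.457986  , -0.05301809, -0.12577925])}
```

View pics/top0.png

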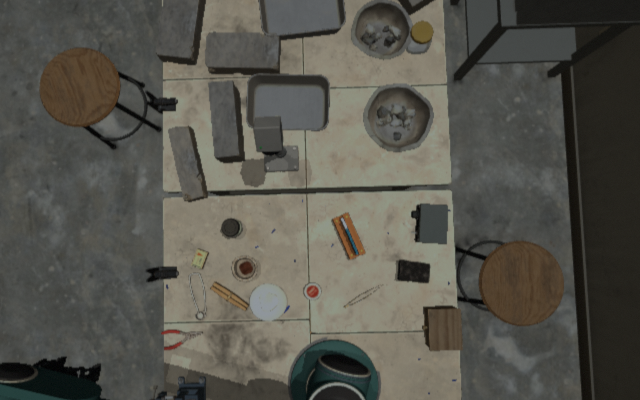

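View pics/side0.png

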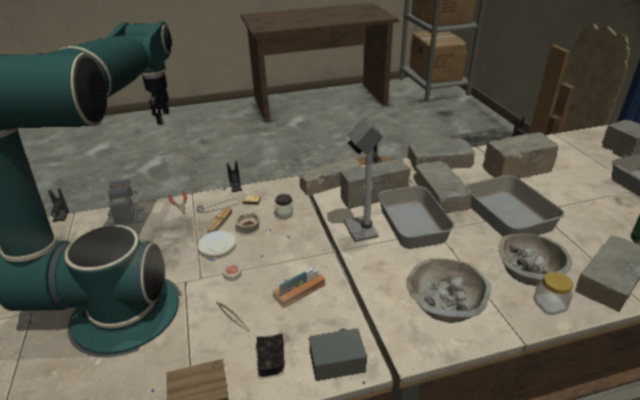

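The top view shows the rack with the plate at about (348,236), the reader base at (282,158) and its head at (268,134). In the side view the rack is at (300,285) and the reader head at (365,137). Next I'll zoom in on both.

```bash
python3 - <<'E'
import cv2,numpy as np
t=cv2.imread("pics/top0.png");s=cv2.imread("pics/side0.png")
r=lambda im,x,y,w,h,k:cv2.resize(im[y:y+h,x:x+w],(w*k,h*k),interpolation=cv2.INTER_CUBIC)
a=r(t,320,205,50,60,8); b=r(s,265,255,70,60,8)[:, :400*2]
c=np.hstack([a[:, :400],b[:480,:560]])
c=cv2.resize(c,(800,400)) if c.shape[1]>800 else c
cv2.imwrite("pics/z1.png",c)
d=np.hstack([r(t,245,108,66,72,5),r(s,335,115,60,130,5)[:360],r(s,335,187,60,72,5)])
cv2.imwrite("pics/z2.png",d[:, :800]); print(c.shape,d.shape)
E
```

```text
(400, 800, 3) (360, 930, 3)
```

View pics/z1.png

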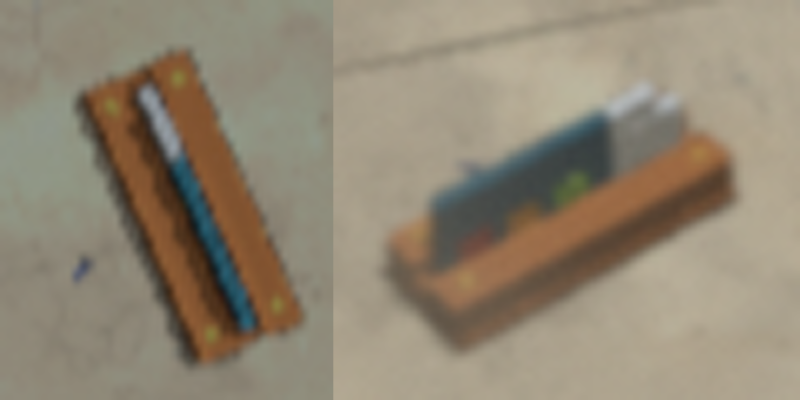

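View pics/z2.png

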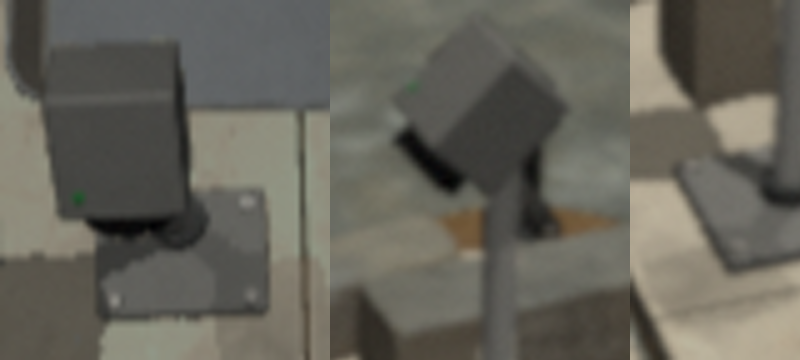

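The crops show the plate with its frosted end at the far (+x) end. The side camera sees the unlabelled face, so the label faces +y. The reader base corners are clear at the lower left, lower right and upper right. Next I'll measure both by casting rays.

```bash
cat > h.py <<'E'
import numpy as np,cv2
from scipy.spatial.transform import Rotation as R
from rig import ctrl
def rot(q): return R.from_quat(np.r_[q[1:],q[0]])
def ray(n,uv):
    p=ctrl.camera_params(n); uv=np.atleast_2d(uv).astype(float)
    d=np.c_[(uv[:,0]-p["cx"])/p["fx"],-(uv[:,1]-p["cy"])/p["fy"],-np.ones(len(uv))]
    return p["origin"],rot(p["orientation"]).apply(d)
def onz(n,uv,z):
    o,d=ray(n,uv); return o+d*((z-o[2])/d[:,2])[:,None]
def proj(n,P):
    p=ctrl.camera_params(n); c=rot(p["orientation"]).inv().apply(np.atleast_2d(P)-p["origin"])
    return np.c_[p["cx"]-p["fx"]*c[:,0]/c[:,2],p["cy"]+p["fy"]*c[:,1]/c[:,2]]
E
python3 - <<'E'
from h import *
np.set_printoptions(precision=4,suppress=True)
t=cv2.imread("pics/top0.png");s=cv2.imread("pics/side0.png")
hsv=cv2.cvtColor(t,cv2.COLOR_BGR2HSV); roi=np.zeros(t.shape[:2],np.uint8); roi[207:263,326:369]=1
def big(m):
    c=max(cv2.findContours(m.astype(np.uint8),0,2)[0],key=cv2.contourArea); return c
wood=(hsv[...,0]<18)&(hsv[...,1]>110)&(roi>0)
blue=(hsv[...,0]>90)&(hsv[...,0]<120)&(hsv[...,1]>90)&(roi>0)
c=cv2.convexHull(big(cv2.morphologyEx(wood.astype(np.uint8),3,np.ones((7,7))))); r=cv2.minAreaRect(c); print("rack px",r)
b=cv2.boxPoints(r); P=onz("top",b,.026); print(P, "sides",np.linalg.norm(P-np.roll(P,1,0),axis=1),"centre",P.mean(0))
def line(m,z,name):
    v,u=np.nonzero(m); Q=onz("top",np.c_[u,v],z)[:,:2]; k=Q.mean(0); w=np.linalg.svd(Q-k)[2][0]; w*=np.sign(w[0]); a=(Q-k)@w
    print(name,len(u),"mean",k,"heading",np.degrees(np.arctan2(w[1],w[0])),"ends",k+w*a.min(),k+w*a.max(),"len",np.ptp(a))
line(blue,.058,"blue")
white=(hsv[...,1]<60)&(hsv[...,2]>120)&(cv2.fillConvexPoly(np.zeros_like(roi),cv2.boxPoints((r[0],(r[1][0]-6,r[1][1]-6),r[2])).astype(int),1)>0)
line(white,.058,"white"); line(white|blue,.058,"both")
# reader base
k=np.array([[98,315],[268,318],[265,188]])/5+[245-.4,108-.4]
B=onz("top",k,.012); print("base",B,np.linalg.norm(B[1]-B[0]),np.linalg.norm(B[2]-B[1])); 
yv=B[0]-B[1]; xv=B[2]-B[1]; print("yaw",np.degrees(np.arctan2(-yv[0],yv[1])),np.degrees(np.arctan2(xv[1],xv[0])),"ctr",(B[0]+B[2])/2)
E
```

```text
rack px ((348.49139404296875, 235.6465301513672), (44.3815803527832, 17.201147079467773), 66.80140686035156)
[[ 0.5151 -0.0061  0.026 ]
 [ 0.5351 -0.0562  0.026 ]
 [ 0.4065 -0.1067  0.026 ]
 [ 0.3867 -0.0568  0.026 ]] sides [0.1381 0.0539 0.1381 0.0536] centre [ 0.4609 -0.0564  0.026 ]
blue 68 mean [ 0.4442 -0.0627] heading 22.105790387177475 ends [ 0.4073 -0.0777] [ 0.4815 -0.0476] len 0.08002987531290334
white 24 mean [ 0.5004 -0.0416] heading 23.695484737949652 ends [ 0.4849 -0.0484] [ 0.5149 -0.0352] len 0.03277761605426724
both 92 mean [ 0.4589 -0.0572] heading 21.21460389118643 ends [ 0.4072 -0.0773] [ 0.515  -0.0354] len 0.11564554947478864
base [[0.6748 0.2052 0.012 ]
 [0.6698 0.0965 0.012 ]
 [0.7537 0.0965 0.012 ]] 0.10878369939704782 0.08391825353547724
yaw -2.6330342679916643 -0.04610926821364517 ctr [0.7142 0.1508 0.012 ]
```

```bash
python3 - <<'E'
from h import *
np.set_printoptions(precision=4,suppress=True)
lsd=cv2.createLineSegmentDetector(1)
for n,(x,y,w,h) in {"top":(245,108,66,72),"side":(335,115,60,130)}.items():
    im=cv2.imread(f"pics/{n}0.png",0)[y:y+h,x:x+w]; k=4
    L=lsd.detect(cv2.resize(im,None,fx=k,fy=k,interpolation=cv2.INTER_CUBIC))[0][:,0]
    L=((L+.5)/k-.5)+[x,y,x,y]
    for l in L:
        ln=np.hypot(l[2]-l[0],l[3]-l[1])
        if ln<12: continue
        o=[]
        for z in (.012,.32,.369):
            a,b=onz(n,l[:2],z)[0],onz(n,l[2:],z)[0]; v=b-a; o.append((np.degrees(np.arctan2(v[1],v[0])).round(1),a[:2].round(3),b[:2].round(3)))
        print(n,l.round(1),*(o if n=="top" else o[:1]))
E
```

```text
top [280.6 116.2 283.  145.2] (np.float64(-176.6), array([0.85 , 0.149]), array([0.755, 0.143])) (np.float64(-176.6), array([0.765, 0.122]), array([0.691, 0.117])) (np.float64(-176.6), array([0.751, 0.117]), array([0.681, 0.113]))
top [305.  179.  303.8 129.7] (np.float64(-0.1), array([0.644, 0.075]), array([0.804, 0.075])) (np.float64(-0.1), array([0.606, 0.065]), array([0.729, 0.065])) (np.float64(-0.1), array([0.6  , 0.063]), array([0.717, 0.063]))
top [305.3 130.  306.7 179. ] (np.float64(-179.9), array([0.802, 0.07 ]), array([0.644, 0.07 ])) (np.float64(-179.9), array([0.728, 0.061]), array([0.606, 0.061])) (np.float64(-179.9), array([0.716, 0.06 ]), array([0.6  , 0.059]))
top [256.  150.6 252.5 128.1] (np.float64(7.9), array([0.74, 0.23]), array([0.813, 0.24 ])) (np.float64(7.9), array([0.68 , 0.184]), array([0.737, 0.192])) (np.float64(7.9), array([0.67 , 0.177]), array([0.724, 0.185]))
top [298.1 147.4 298.7 166.2] (np.float64(-179.7), array([0.746, 0.095]), array([0.686, 0.095])) (np.float64(-179.7), array([0.685, 0.08 ]), array([0.638, 0.08 ])) (np.float64(-179.7), array([0
[... 1110 characters left out ...]
ray([0.703, 0.327]))
side [353.8 241.5 342.5 221.1] (np.float64(90.7), array([0.67 , 0.083]), array([0.669, 0.192]))
side [377.6 237.1 354.4 241.7] (np.float64(-179.9), array([0.748, 0.081]), array([0.671, 0.081]))
side [362.4 205.2 350.2 207.7] (np.float64(-177.6), array([0.761, 0.258]), array([0.717, 0.256]))
side [358.4 154.  347.6 143.2] (np.float64(97.0), array([0.867, 0.6  ]), array([0.854, 0.701]))
side [381.4 203.1 394.5 226. ] (np.float64(-93.2), array([0.827, 0.25 ]), array([0.82 , 0.118]))
side [370.6 204.2 369.9 218.6] (np.float64(-112.1), array([0.79 , 0.255]), array([0.759, 0.179]))
side [340.9 172.1 348.1 181.8] (np.float64(-86.7), array([0.757, 0.487]), array([0.761, 0.414]))
```

```bash
cat >> h.py <<'E'
def plan(goal,turn=0,n=None,s=None):
    """rows (tool-axis shift/60mm, turn/10deg) for a straight path to goal with a total tool-x turn (deg)"""
    s=s or ctrl.state(); p=np.array(s["position"]); T=rot(s["tool_rot"]); d=np.array(goal)-p
    n=n or int(max(np.ceil(np.linalg.norm(d)/.06),np.ceil(abs(turn)/10),1))
    for i in range(n):
        v=T.apply(d/n,inverse=True)/.06; print([[round(float(x),2) for x in v],round(turn/n/10,2)],end=", ")
        T=T*R.from_rotvec([np.radians(turn/n),0,0])
    print()
def show():
    s=ctrl.state(); M=rot(s["tool_rot"]).as_matrix()
    print("t",s["t"],"q",s["joint_pos"].round(3),"pos",s["position"].round(4),"open",round(s["opening"],4),"F",s["ft_force"].round(1)); print(M.round(3)); return s,M
E
python3 - <<'E'
from h import *
s,M=show()
for a in (112,-68): print(a,"needed yaw of tool y, now",np.degrees(np.arctan2(M[1,1],M[0,1])))
# heading of tool y decreases with positive tool-x turn (tool x down)
yn=np.degrees(np.arctan2(M[1,1],M[0,1]))
for a in (111.7,-68.3):
    tr=-((a-yn+180)%360-180); print(a,"turn",tr); plan([.460,-.0565,.15],tr)
E
```

```text
t 0.1 q [ 1.307  0.116  1.442  0.     1.584 -0.038] pos [0.1511 0.6577 0.2033] open 0.0855 F [-1.   0.1 -0.1]
[[-0.     0.224  0.975]
 [-0.001  0.975 -0.224]
 [-1.    -0.001 -0.   ]]
112 needed yaw of tool y, now 77.06312128428628
-68 needed yaw of tool y, now 77.06312128428628
111.7 turn -34.63687871571372
[[0.07, -0.8, 0.59], np.float64(-0.27)], [[0.07, -0.83, 0.55], np.float64(-0.27)], [[0.07, -0.86, 0.51], np.float64(-0.27)], [[0.07, -0.88, 0.47], np.float64(-0.27)], [[0.07, -0.9, 0.43], np.float64(-0.27)], [[0.07, -0.92, 0.39], np.float64(-0.27)], [[0.07, -0.94, 0.35], np.float64(-0.27)], [[0.07, -0.95, 0.3], np.float64(-0.27)], [[0.07, -0.96, 0.26], np.float64(-0.27)], [[0.07, -0.97, 0.21], np.float64(-0.27)], [[0.07, -0.98, 0.17], np.float64(-0.27)], [[0.07, -0.99, 0.12], np.float64(-0.27)], [[0.07, -0.99, 0.08], np.float64(-0.27)], 
-68.3 turn 145.36312128428628
[[0.06, -0.7, 0.51], np.float64(0.97)], [[0.06, -0.6, 0.62], np.float64(0.97)], [[0.06, -0.49, 0.71], np.float64(0.97)], [[0.06, -0.36, 0.79], np.float64(0.97)], [[0.06, -0.22, 0.84], np.float64(0.97)], [[0.06, -0.08, 0.86], np.float64(0.97)], [[0.06, 0.07, 0.86], np.float64(0.97)], [[0.06, 0.21, 0.84], np.float64(0.97)], [[0.06, 0.35, 0.79], np.float64(0.97)], [[0.06, 0.48, 0.72], np.float64(0.97)], [[0.06, 0.59, 0.63], np.float64(0.97)], [[0.06, 0.69, 0.52], np.float64(0.97)], [[0.06, 0.77, 0.4], np.float64(0.97)], [[0.06, 0.82, 0.26], np.float64(0.97)], [[0.06, 0.86, 0.12], np.float64(0.97)],
```

Emit:
apply_moves --moves '[[[0.07,-0.8,0.59],-0.27],[[0.07,-0.83,0.55],-0.27],[[0.07,-0.86,0.51],-0.27],[[0.07,-0.88,0.47],-0.27],[[0.07,-0.9,0.43],-0.27],[[0.07,-0.92,0.39],-0.27],[[0.07,-0.94,0.35],-0.27],[[0.07,-0.95,0.3],-0.27]]' --hand -1

```text
t: 1.1
position: [0.3461, 0.208, 0.1662]
tool_rot: [0.704, -0.062, 0.705, 0.058]
ft_force: [1.0, 0.8, 0.6]
opening: 0.0854
```

Emit:
apply_moves --moves '[[[0.07,-0.96,0.26],-0.27],[[0.07,-0.97,0.21],-0.27],[[0.07,-0.98,0.17],-0.27],[[0.07,-0.99,0.12],-0.27],[[0.07,-0.95,0.08],-0.27]]'

```text
t: 1.72
position: [0.4732, -0.0703, 0.146]
tool_rot: [0.693, -0.147, 0.692, 0.143]
ft_force: [-0.0, 1.4, 0.6]
opening: 0.0853
```

```bash
python3 - <<'E'
from h import *
s,M=show(); yn=np.degrees(np.arctan2(M[1,1],M[0,1])); print(yn); plan([.460,-.0565,.1],yn-111.7)
E
```

```text
t 1.725 q [-0.198 -0.306  1.928 -0.004  1.517 -2.182] pos [ 0.4732 -0.0703  0.146 ] open 0.0853 F [-0.   1.4  0.6]
[[ 0.002 -0.401  0.916]
 [-0.004  0.916  0.401]
 [-1.    -0.005  0.   ]]
113.65171732526287
[[0.77, 0.3, -0.11], np.float64(0.2)],
```

Emit:
apply_moves --moves '[[[0.4,0.3,-0.11],0.2],[[0,0,0],0]]'

```text
t: 1.98
position: [0.46, -0.0603, 0.1201]
tool_rot: [0.694, -0.132, 0.695, 0.129]
ft_force: [0.0, -0.1, 0.7]
opening: 0.0856
```

```bash
python3 - <<'E'
from h import *
s,M=show(); yn=np.degrees(np.arctan2(M[1,1],M[0,1])); print(yn); plan([.460,-.0565,.030],yn-111.7)
for n in("top","side"):
    im=ctrl.capture(n); u,v=proj(n,[.46,-.0565,.05])[0].astype(int); c=im[v-50:v+35,u-50:u+50,::-1]
    cv2.imwrite(f"pics/{n}1.png",c)
a=np.hstack([cv2.resize(cv2.imread(f"pics/{n}1.png"),(400,340),interpolation=2) for n in("top","side")]); cv2.imwrite("pics/z3.png",a)
E
```

```text
t 1.975 q [-0.182 -0.326  1.986 -0.004  1.482 -2.125] pos [ 0.46   -0.0603  0.1201] open 0.0856 F [ 0.  -0.1  0.7]
[[-0.001 -0.364  0.932]
 [-0.004  0.932  0.364]
 [-1.    -0.004 -0.002]]
111.32854203030912
[[0.75, 0.03, 0.01], np.float64(-0.02)], [[0.75, 0.03, 0.01], np.float64(-0.02)],
```

View pics/z3.png

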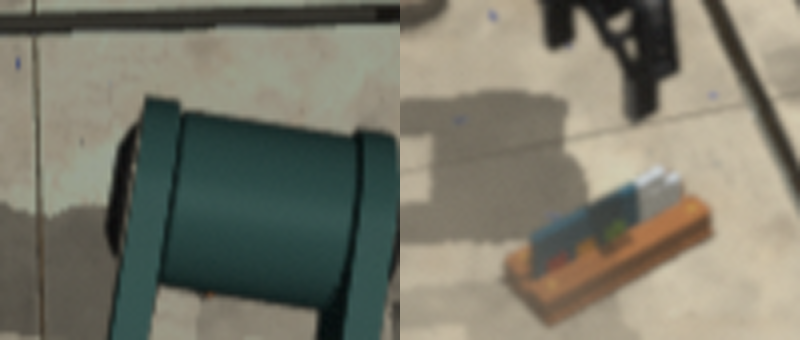

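The fingers straddle the blue part, so I'll descend and close.

Emit:
apply_moves --moves '[[[0.74,0.03,0.01],-0.02],[[0.6,0.02,0.01],-0.02],[[0.13,0.01,0],0],[[0,0,0],0]]'

```text
t: 2.58
position: [0.4653, -0.0561, 0.0381]
tool_rot: [0.697, -0.139, 0.691, 0.133]
ft_force: [0.0, 0.9, 0.6]
opening: 0.0854
```

```bash
python3 - <<'E'
from h import *
s,M=show(); yn=np.degrees(np.arctan2(M[1,1],M[0,1])); print(yn); plan([.460,-.0565,.031],yn-111.7)
E
```

```text
t 2.575 q [-0.171 -0.262  2.073 -0.005  1.319 -2.128] pos [ 0.4653 -0.0561  0.0381] open 0.0854 F [0.  0.9 0.6]
[[ 0.011 -0.377  0.926]
 [-0.007  0.926  0.377]
 [-1.    -0.01   0.008]]
112.15518607099372
[[0.12, 0.03, -0.09], np.float64(0.05)],
```

Emit:
apply_moves --moves '[[[0.12,0.02,-0.09],0.05],[[0,0,0],0]]'

```text
t: 2.82
position: [0.4608, -0.0572, 0.0329]
tool_rot: [0.699, -0.136, 0.69, 0.129]
ft_force: [0.5, -0.2, -0.5]
opening: 0.0855
```

```bash
python3 - <<'E'
from h import *
s,M=show(); yn=np.degrees(np.arctan2(M[1,1],M[0,1])); print(yn); plan([.460,-.0565,.030],yn-111.7)
E
```

```text
t 2.825 q [-0.175 -0.27   2.088 -0.005  1.308 -2.123] pos [ 0.4608 -0.0572  0.0329] open 0.0855 F [ 0.5 -0.2 -0.5]
[[ 0.014 -0.369  0.929]
 [-0.007  0.929  0.369]
 [-1.    -0.012  0.011]]
111.65023951661463
[[0.05, 0.02, -0.01], np.float64(-0.0)],
```

Emit:
apply_moves --moves '[[[0.03,0.02,0],0],[[0,0,0],0],[[0,0,0],0],[[0,0,0],0],[[0,0,0],0],[[0,0,0],0]]' --hand 1 --force 60

```text
t: 3.58
position: [0.461, -0.0562, 0.0323]
tool_rot: [0.7, -0.136, 0.689, 0.129]
ft_force: [-0.1, -0.3, -0.5]
opening: -0.0002
```

```bash
python3 - <<'E'
from h import *
s,M=show()
E
```

```text
t 3.575 q [-0.173 -0.271  2.09  -0.005  1.306 -2.12 ] pos [ 0.461  -0.0562  0.0323] open -0.0002 F [-0.1 -0.3 -0.5]
[[ 0.016 -0.369  0.929]
 [-0.008  0.929  0.369]
 [-1.    -0.013  0.012]]
```

The fingers shut fully, so something went wrong. I'll look.

```bash
python3 - <<'E'
from h import *
im=ctrl.capture("side"); u,v=proj("side",[.46,-.0565,.05])[0].astype(int); cv2.imwrite("pics/s4.png",cv2.resize(im[v-60:v+40,u-65:u+65,::-1],None,fx=6,fy=6,interpolation=2)); print(u,v)
E
```

```text
297 276
```

View pics/s4.png

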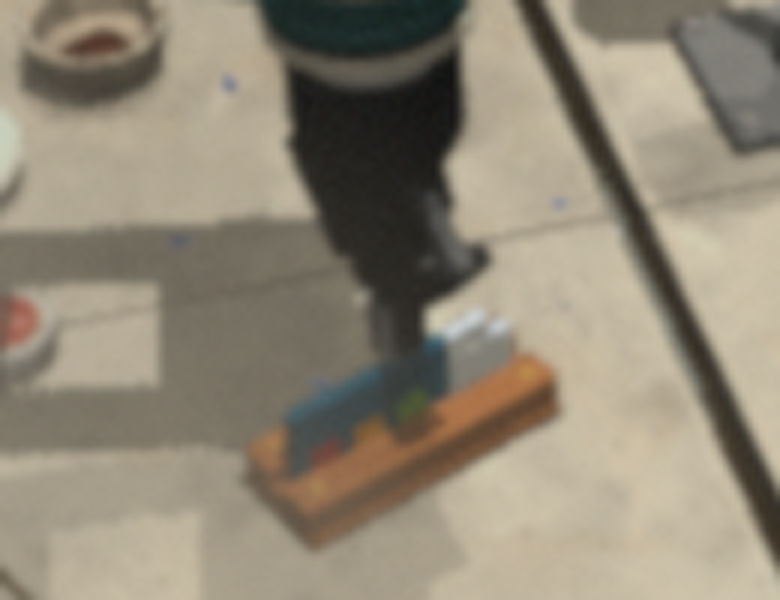

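```bash
python3 - <<'E'
from h import *
np.set_printoptions(precision=4,suppress=True)
c0=np.array([297-65,276-60])
f=lambda P:(proj("side",P)-c0)*6+2.5
s,M=show()
print("tcp in crop",f(s["position"]),"grasp",f(s["position"]-.019*M[:,0]))
a=np.radians(21.7);ux=np.array([np.cos(a),np.sin(a),0]);uy=np.array([-np.sin(a),np.cos(a),0])
o=np.array([.460,-.0565,.008])
for x in(-.06,.024,.06):
  for z in(.018,.05):
    for y in(-.004,.004): print("plate",x,y,z,f(o+x*ux+y*uy+[0,0,z]))
for cx in(-.07,.07):
  for cy in(-.028,.028): print("rack",cx,cy,f(o+cx*ux+cy*uy+[0,0,.018]))
E
```

```text
t 3.625 q [-0.173 -0.271  2.09  -0.005  1.306 -2.12 ] pos [ 0.461  -0.0562  0.0323] open 0.0 F [ 0.2  0.7 -0.1]
[[ 0.016 -0.369  0.929]
 [-0.008  0.929  0.369]
 [-1.    -0.013  0.012]]
tcp in crop [[397.3985 393.4957]] grasp [[394.5738 362.8893]]
plate -0.06 -0.004 0.018 [[291.0575 468.9986]]
plate -0.06 0.004 0.018 [[281.2192 458.822 ]]
plate -0.06 -0.004 0.05 [[285.8639 417.1971]]
plate -0.06 0.004 0.05 [[275.9036 407.0884]]
plate 0.024 -0.004 0.018 [[443.8833 386.0799]]
plate 0.024 0.004 0.018 [[433.7395 376.5492]]
plate 0.024 -0.004 0.05 [[441.0234 334.7338]]
plate 0.024 0.004 0.05 [[430.7478 325.2762]]
plate 0.06 -0.004 0.018 [[506.5103 352.1003]]
plate 0.06 0.004 0.018 [[496.2527 342.8283]]
plate 0.06 -0.004 0.05 [[504.5659 300.9626]]
plate 0.06 0.004 0.05 [[494.1729 291.7655]]
rack -0.07 -0.028 [[302.0967 510.5162]]
rack -0.07 0.028 [[233.4966 438.6973]]
rack 0.07 -0.028 [[554.9706 370.8658]]
rack 0.07 0.028 [[482.944  306.4399]]
```

```bash
python3 - <<'E'
from h import *
M_y=np.array([-.364,.932,-.004]); T=np.array([.46,-.0603,.1201])
for sgn in(-1,1):
  for back in (0,.013,.032,.04): print(sgn,back,((proj("side",T+sgn*.05*M_y+[0,0,back])-[247,226])*4+[400,0]).round())
im=ctrl.capture("side")[246:296,272:332,::-1]
cv2.imwrite("pics/s5.png",cv2.resize(im,None,fx=12,fy=12,interpolation=2))
E
```

```text
-1 0 [[641. 169.]]
-1 0.013 [[640. 153.]]
-1 0.032 [[639. 131.]]
-1 0.04 [[639. 121.]]
1 0 [[554.  89.]]
1 0.013 [[553.  74.]]
1 0.032 [[551.  52.]]
1 0.04 [[550.  43.]]
```

View pics/s5.png

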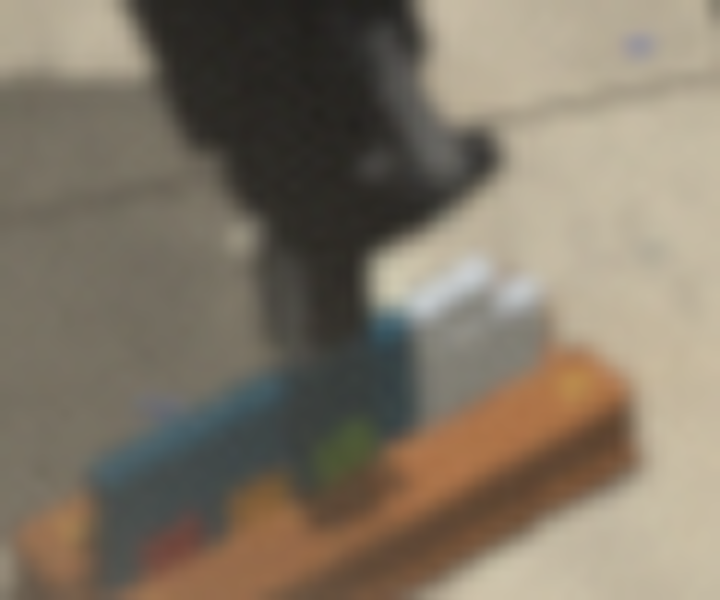

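The tips show up about 25 mm higher than the reported TCP implies, by the projections of both the open and the shut fingers. The shut fingers are therefore sitting on the plate's top edge. I'll reopen, go 25 mm lower, and check by picture and force before closing.

Emit:
apply_moves --moves '[[[0,0,0],0],[[0,0,0],0],[[0,0,0],0],[[0,0,0],0],[[0.2,0,0],0],[[0.2,0,0],0],[[0,0,0],0]]' --hand -1

```text
t: 4.55
position: [0.4609, -0.0563, 0.0059]
tool_rot: [0.699, -0.136, 0.69, 0.129]
ft_force: [-0.4, 0.1, -0.2]
opening: 0.0854
```

```bash
python3 - <<'E'
from h import *
s,M=show(); plan([.460,-.0565,.0065],np.degrees(np.arctan2(M[1,1],M[0,1]))-111.7)
T=s["position"]
im=ctrl.capture("side")[236:306,262:342,::-1]
for sgn in(-1,1):
  for back in (.013,.038): print(sgn,back,((proj("side",T+sgn*.05*M[:,1]-M[:,0]*back)-[262,236])*9).round())
cv2.imwrite("pics/s6.png",cv2.resize(im,None,fx=9,fy=8.5,interpolation=2)[:600])
E
```

```text
t 4.55 q [-0.173 -0.241  2.112 -0.005  1.255 -2.12 ] pos [ 0.4609 -0.0563  0.0059] open 0.0854 F [-0.4  0.1 -0.2]
[[ 0.015 -0.369  0.929]
 [-0.007  0.929  0.369]
 [-1.    -0.012  0.011]]
[[-0.01, 0.0, -0.02], np.float64(-0.01)], 
-1 0.013 [[420. 531.]]
-1 0.038 [[416. 470.]]
1 0.013 [[232. 351.]]
1 0.038 [[226. 292.]]
```

View pics/s6.png

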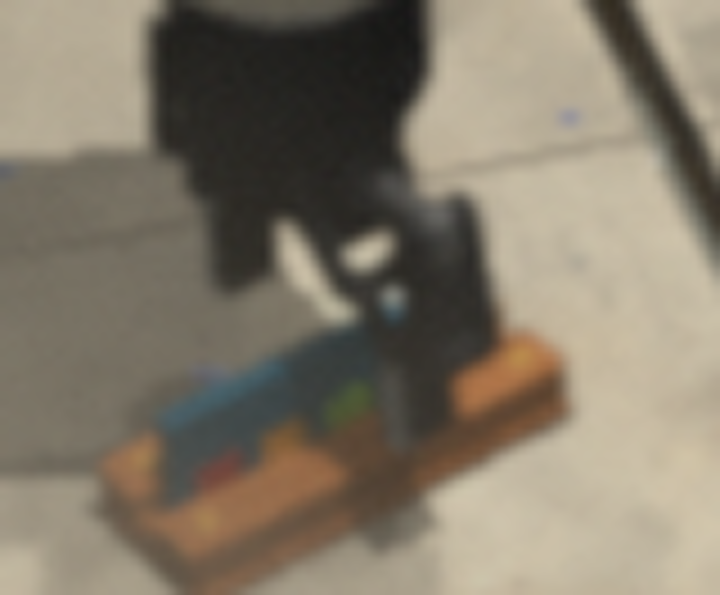

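The near fingertip is at (415,445), which matches the 25 mm offset: tips at z≈.044 open, ≈.031 once closed. Closing now.

Emit:
apply_moves --moves '[[[0,0,0],0],[[0,0,0],0],[[0,0,0],0],[[0,0,0],0],[[0,0,0],0],[[0,0,0],0]]' --hand 1 --force 60

```text
t: 5.35
position: [0.4617, -0.0565, 0.0073]
tool_rot: [0.7, -0.137, 0.689, 0.129]
ft_force: [0.1, 0.5, -0.7]
opening: 0.0066
```

Emit:
apply_moves --moves '[[[-0.4,0,0],0],[[-0.8,0,0],0],[[-0.9,0,0],0],[[-0.95,0,0],0],[[-0.95,0,0],0],[[-0.95,0,0],0]]'

```text
t: 6.1
position: [0.4544, -0.0539, 0.3079]
tool_rot: [0.697, -0.136, 0.692, 0.13]
ft_force: [-0.7, -0.3, -1.0]
opening: 0.0067
```

```bash
python3 - <<'E'
from h import *
s,M=show(); plan([.68,.0,.5],np.degrees(np.arctan2(M[1,1],M[0,1]))-0)
E
```

```text
t 6.1 q [-0.17  -0.376  1.72  -0.006  1.788 -2.12 ] pos [ 0.4544 -0.0539  0.3079] open 0.0067 F [-0.7 -0.3 -1. ]
[[ 0.008 -0.369  0.929]
 [-0.007  0.929  0.369]
 [-1.    -0.009  0.005]]
[[-0.26, -0.05, 0.32], np.float64(0.93)], [[-0.26, 0.0, 0.32], np.float64(0.93)], [[-0.26, 0.06, 0.32], np.float64(0.93)], [[-0.26, 0.11, 0.31], np.float64(0.93)], [[-0.26, 0.16, 0.28], np.float64(0.93)], [[-0.26, 0.2, 0.26], np.float64(0.93)], [[-0.26, 0.24, 0.22], np.float64(0.93)], [[-0.26, 0.27, 0.18], np.float64(0.93)], [[-0.26, 0.3, 0.13], np.float64(0.93)], [[-0.26, 0.31, 0.08], np.float64(0.93)], [[-0.26, 0.32, 0.03], np.float64(0.93)], [[-0.26, 0.32, -0.02], np.float64(0.93)],
```

Emit:
apply_moves --moves '[[[-0.5,-0.05,0.32],0.93],[[-0.5,0.0,0.32],0.93],[[-0.5,0.06,0.32],0.93],[[-0.4,0.11,0.31],0.93],[[-0.4,0.16,0.28],0.93],[[-0.3,0.2,0.26],0.93],[[-0.26,0.24,0.22],0.93],[[-0.2,0.27,0.18],0.93]]'

```text
t: 7.1
position: [0.6085, -0.0186, 0.5033]
tool_rot: [0.632, 0.327, 0.621, -0.327]
ft_force: [-0.8, 0.0, -1.3]
opening: 0.0061
```

Emit:
apply_moves --moves '[[[0,0.6,0.13],0.93],[[0,0.9,0.08],0.93],[[0,1,0.03],0.93],[[0,1,-0.02],0.93],[[0,1,0],0]]'

```text
t: 7.72
position: [0.8244, 0.0345, 0.5091]
tool_rot: [0.509, 0.502, 0.494, -0.495]
ft_force: [1.2, -0.4, 0.4]
opening: 0.0072
```

```bash
python3 - <<'E'
from h import *
s,M=show()
E
```

```text
t 7.725 q [ 1.400e-02  6.710e-01  2.170e-01 -1.000e-02  2.233e+00  2.000e-03] pos [0.8244 0.0345 0.5091] open 0.0072 F [ 1.2 -0.4  0.4]
[[ 0.021  1.     0.006]
 [-0.008  0.006 -1.   ]
 [-1.     0.021  0.008]]
```

The arm is almost straight. Rows can only turn about tool x, so the needed 45° tilt has to come from pressing on past the reach limit. I'll try that in free air.

Emit:
apply_moves --moves '[[[0,1,0],0],[[0,1,0],0],[[0,1,0],0]]'

```text
t: 8.1
position: [0.9157, 0.0321, 0.4326]
tool_rot: [0.523, 0.517, 0.48, -0.479]
ft_force: [-0.4, -0.4, 0.4]
opening: 0.0067
```

```bash
python3 - <<'E'
from h import *
s,M=show()
E
```

```text
t 8.1 q [ 9.000e-03  8.520e-01  7.400e-02 -7.000e-03  2.135e+00 -1.000e-03] pos [0.9157 0.0321 0.4326] open 0.0067 F [-0.4 -0.4  0.4]
[[ 0.081  0.997  0.006]
 [-0.005  0.007 -1.   ]
 [-0.997  0.081  0.006]]
```

It works: the tool tilts forward as it presses past the reach limit. I'll keep pushing outward and slightly upward.

Emit:
apply_moves --moves '[[[-0.5,0.85,0],0],[[-0.5,0.85,0],0],[[-0.45,0.88,0],0],[[-0.45,0.88,0],0],[[-0.4,0.9,0],0],[[-0.4,0.9,0],0]]'

```text
t: 8.85
position: [0.9633, 0.0266, 0.4771]
tool_rot: [0.572, 0.568, 0.42, -0.417]
ft_force: [-0.2, -0.4, -1.8]
opening: 0.0068
```

```bash
python3 - <<'E'
from h import *
s,M=show()
E
```

```text
t 8.85 q [ 1.000e-03  8.170e-01  7.300e-02  1.000e-03  1.947e+00 -6.000e-03] pos [0.9633 0.0266 0.4771] open 0.0068 F [-0.2 -0.4 -1.8]
[[ 0.3    0.954  0.007]
 [ 0.001  0.007 -1.   ]
 [-0.954  0.3    0.001]]
```

Emit:
apply_moves --moves '[[[-0.35,0.93,0],0],[[-0.3,0.95,0],0],[[-0.3,0.95,0],0],[[-0.25,0.97,0],0],[[-0.2,0.98,0],0],[[-0.2,0.98,0],0],[[-0.15,0.98,0],0]]'

```text
t: 9.72
position: [1.0261, 0.0216, 0.5358]
tool_rot: [0.623, 0.622, 0.339, -0.333]
ft_force: [-1.2, 1.1, -1.1]
opening: 0.0067
```

```bash
python3 - <<'E'
from h import *
s,M=show()
E
```

```text
t 9.725 q [-0.007  0.792  0.073  0.011  1.696 -0.011] pos [1.0261 0.0216 0.5358] open 0.0067 F [-1.2  1.1 -1.1]
[[ 0.548  0.836  0.009]
 [ 0.007  0.006 -1.   ]
 [-0.836  0.548 -0.003]]
```

Emit:
apply_moves --moves '[[[-0.1,0.98,0],0],[[-0.05,0.98,0],0],[[0,1,0],0],[[0,1,0],0],[[0,1,0],0]]'

```text
t: 10.35
position: [1.0703, 0.0191, 0.5813]
tool_rot: [0.652, 0.652, 0.277, -0.269]
ft_force: [0.6, -1.1, -2.3]
opening: 0.0069
```

```bash
python3 - <<'E'
from h import *
s,M=show(); print(np.degrees(np.arctan2(M[0,0],-M[2,0]))); plan([.60,.02,.50],0)
E
```

```text
t 10.35 q [-0.011  0.785  0.074  0.018  1.505 -0.013] pos [1.0703 0.0191 0.5813] open 0.0069 F [ 0.6 -1.1 -2.3]
[[ 0.702  0.712  0.01 ]
 [ 0.01   0.004 -1.   ]
 [-0.712  0.703 -0.004]]
44.62963542947796
[[-0.57, -0.82, -0.01], 0.0], [[-0.57, -0.82, -0.01], 0.0], [[-0.57, -0.82, -0.01], 0.0], [[-0.57, -0.82, -0.01], 0.0], [[-0.57, -0.82, -0.01], 0.0], [[-0.57, -0.82, -0.01], 0.0], [[-0.57, -0.82, -0.01], 0.0], [[-0.57, -0.82, -0.01], 0.0],
```

The tilt is 44.6°. Now I'll come back towards the robot, above the reader's height.

Emit:
apply_moves --moves '[[[-0.5,-0.75,0],0],[[-0.6,-0.8,0],0],[[-0.6,-0.8,0],0],[[-0.6,-0.8,0],0],[[-0.6,-0.8,0],0],[[-0.6,-0.8,0],0],[[-0.6,-0.8,0],0],[[-0.6,-0.8,0],0]]'

```text
t: 11.35
position: [0.6798, 0.015, 0.533]
tool_rot: [0.654, 0.654, 0.274, -0.266]
ft_force: [-0.1, -0.4, 0.6]
opening: 0.0065
```

```bash
python3 - <<'E'
from h import *
s,M=show(); print(np.degrees(np.arctan2(M[0,0],-M[2,0]))); plan([.48,.192,.45],0)
E
```

```text
t 11.35 q [-0.03  -0.319  1.463  0.034  1.209 -0.037] pos [0.6798 0.015  0.533 ] open 0.0065 F [-0.1 -0.4  0.6]
[[ 0.709  0.705  0.01 ]
 [ 0.01   0.004 -1.   ]
 [-0.705  0.709 -0.004]]
45.16236342847186
[[-0.27, -0.66, -0.6], 0.0], [[-0.27, -0.66, -0.6], 0.0], [[-0.27, -0.66, -0.6], 0.0], [[-0.27, -0.66, -0.6], 0.0], [[-0.27, -0.66, -0.6], 0.0],
```

Emit:
apply_moves --moves '[[[-0.27,-0.66,-0.6],0],[[-0.27,-0.66,-0.6],0],[[-0.27,-0.66,-0.6],0],[[-0.27,-0.66,-0.6],0],[[-0.27,-0.66,-0.6],0]]'

```text
t: 11.98
position: [0.4735, 0.1938, 0.4532]
tool_rot: [0.653, 0.658, 0.267, -0.262]
ft_force: [0.1, 0.7, -0.8]
opening: 0.0068
```

```bash
python3 - <<'E'
from h import *
s,M=show(); print(np.degrees(np.arctan2(M[0,0],-M[2,0]))); plan([.55,.192,.25],0)
E
```

```text
t 11.975 q [ 0.58  -0.683  1.833 -0.414  1.295  0.547] pos [0.4735 0.1938 0.4532] open 0.0068 F [ 0.1  0.7 -0.8]
[[ 0.721  0.693  0.004]
 [ 0.009 -0.004 -1.   ]
 [-0.693  0.721 -0.009]]
46.103638775223374
[[0.82, -0.39, 0.02], 0.0], [[0.82, -0.39, 0.02], 0.0], [[0.82, -0.39, 0.02], 0.0], [[0.82, -0.39, 0.02], 0.0],
```

Emit:
apply_moves --moves '[[[0.8,-0.39,0.02],0],[[0.8,-0.39,0.02],0],[[0.8,-0.39,0.02],0],[[0.7,-0.3,0.02],0],[[0,0,0],0]]'

```text
t: 12.6
position: [0.5443, 0.2004, 0.2599]
tool_rot: [0.655, 0.66, 0.27, -0.251]
ft_force: [-0.5, -0.1, -0.5]
opening: 0.0069
```

```bash
python3 - <<'E'
from h import *
s,M=show(); print(np.degrees(np.arctan2(M[0,0],-M[2,0]))); plan([.60,.192,.192],0)
p=s["position"]; P=lambda x,y,z,o:o+x*M[:,2]+y*M[:,1]-z*M[:,0]   # plate x=tool z, y=tool y, z=-tool x
A=p; B=p+[0,0,.025]+.022*M[:,0]
T=[]
for n in("top","side"):
    im=ctrl.capture(n); cv2.imwrite(f"pics/{n}7.png",im[:,:,::-1])
    u,v=proj(n,A)[0].astype(int); h,w=(100,65); x0,y0=u-w,v-h//2-10; T.append(cv2.resize(im[y0:y0+h,x0:x0+100,::-1],(400,400),interpolation=2))
    for nm,o in(("A",A),("B",B)):
        print(n,nm,*[(k,((proj(n,P(*k,o))[0]-[x0,y0])*4).round()) for k in ((.06,.004,0),(.06,.004,.05),(.024,.004,.0),(.024,.004,.05),(-.06,.004,0),(-.06,.004,.05))])
cv2.imwrite("pics/z7.png",np.hstack(T))
E
```

```text
t 12.6 q [ 0.479 -0.595  2.101 -0.405  0.911  0.593] pos [0.5443 0.2004 0.2599] open 0.0069 F [-0.5 -0.1 -0.5]
[[ 0.728  0.686  0.022]
 [ 0.027  0.003 -1.   ]
 [-0.685  0.728 -0.017]]
46.71775219104645
[[0.72, -0.09, 0.09], 0.0], [[0.72, -0.09, 0.09], 0.0], 
top A ((0.06, 0.004, 0), array([353., 235.])) ((0.06, 0.004, 0.05), array([351., 289.])) ((0.024, 0.004, 0.0), array([298., 237.])) ((0.024, 0.004, 0.05), array([293., 292.])) ((-0.06, 0.004, 0), array([168., 243.])) ((-0.06, 0.004, 0.05), array([159., 298.]))
top B ((0.06, 0.004, 0), array([350., 209.])) ((0.06, 0.004, 0.05), array([348., 263.])) ((0.024, 0.004, 0.0), array([294., 212.])) ((0.024, 0.004, 0.05), array([290., 266.])) ((-0.06, 0.004, 0), array([163., 218.])) ((-0.06, 0.004, 0.05), array([155., 272.]))
side A ((0.06, 0.004, 0), array([287., 279.])) ((0.06, 0.004, 0.05), array([235., 245.])) ((0.024, 0.004, 0.0), array([274., 254.])) ((0.024, 0.004, 0.05), array([222., 220.])) ((-0.06, 0.004, 0), array([244., 199.])) ((-0.06, 0.004, 0.05), array([194., 166.]))
side B ((0.06, 0.004, 0), array([308., 262.])) ((0.06, 0.004, 0.05), array([256., 229.])) ((0.024, 0.004, 0.0), array([294., 238.])) ((0.024, 0.004, 0.05), array([243., 204.])) ((-0.06, 0.004, 0), array([264., 184.])) ((-0.06, 0.004, 0.05), array([215., 151.]))
```

View pics/z7.png

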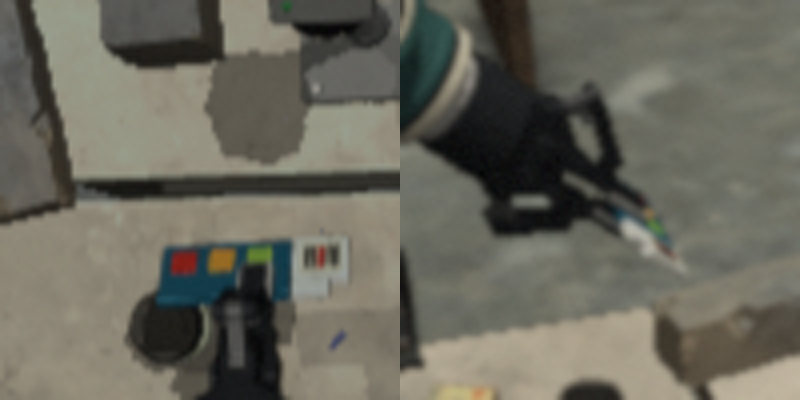

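The top view puts the plate's right edge at (350,237) and its left edge at 165. That matches the hypothesis that the 25 mm offset is fixed to the tool (A), with a slip of about 2 mm along the plate. The label with its bars faces up towards the lens. Now the final approach.

```bash
cat >> h.py <<'E'
LENS=np.array([.681,.150,.300]); YAW=np.radians(.6)
def final():
    s,M=show(); c=R.from_euler("z",YAW); lz=c.apply([-.5**.5,0,-.5**.5]); lx=c.apply([-.5**.5,0,.5**.5]); ly=np.cross(lz,lx)
    off=.0412*M[:,2]+.004*M[:,1]-.019*M[:,0]; lab=s["position"]+off; d=lab-LENS
    print("label in lens frame mm",(np.array([d@lx,d@ly,d@lz])*1e3).round(1),"normal err deg",np.degrees(np.arccos(-M[:,1]@lz)).round(2),"z err",np.degrees(np.arccos(-M[:,0]@lx)).round(2), "x comp z vs lx",np.degrees(M[:,2]@lx).round(2))
    plan(LENS+.13*lz-off,0)
E
python3 -c "
from h import *
final()"
```

```text
t 12.7 q [ 0.48  -0.598  2.096 -0.405  0.913  0.593] pos [0.5446 0.201  0.2651] open 0.0065 F [ 0.1 -0.5 -0.7]
[[ 0.731  0.682  0.022]
 [ 0.029  0.001 -1.   ]
 [-0.681  0.732 -0.019]]
label in lens frame mm [ 89.6  10.8 117.7] normal err deg 2.05 z err 2.38 x comp z vs lx -1.26
[[0.74, -0.13, 0.11], 0.0], [[0.74, -0.13, 0.11], 0.0],
```

Emit:
apply_moves --moves '[[[0.74,-0.13,0.11],0],[[0.7,-0.13,0.1],0],[[0,0,0],0]]'

```text
t: 13.08
position: [0.6003, 0.1928, 0.2051]
tool_rot: [0.655, 0.665, 0.266, -0.243]
ft_force: [-0.4, -0.2, -1.6]
opening: 0.0067
```

```bash
python3 -c "
from h import *
final()"
```

```text
t 13.075 q [ 0.399 -0.46   2.112 -0.395  0.726  0.577] pos [0.6003 0.1928 0.2051] open 0.0067 F [-0.4 -0.2 -1.6]
[[ 0.74   0.672  0.025]
 [ 0.035 -0.002 -0.999]
 [-0.671  0.741 -0.024]]
label in lens frame mm [  7.7   1.9 121.1] normal err deg 2.84 z err 3.2 x comp z vs lx -1.57
[[0.12, -0.15, 0.04], 0.0],
```

Emit:
apply_moves --moves '[[[0.11,-0.15,0.04],0],[[0,0,0],0],[[0,0,0],0]]'

```text
t: 13.45
position: [0.5993, 0.1918, 0.2004]
tool_rot: [0.655, 0.666, 0.264, -0.24]
ft_force: [-0.1, 0.3, -1.7]
opening: 0.0064
```

```bash
python3 -c "
from h import *
final()"
```

```text
t 13.45 q [ 0.397 -0.465  2.126 -0.4    0.709  0.583] pos [0.5993 0.1918 0.2004] open 0.0064 F [-0.1  0.3 -1.7]
[[ 0.745  0.666  0.026]
 [ 0.038 -0.003 -0.999]
 [-0.666  0.746 -0.027]]
label in lens frame mm [  5.    0.9 125.3] normal err deg 3.28 z err 3.66 x comp z vs lx -1.73
[[0.08, -0.08, 0.02], 0.0],
```

Emit:
apply_moves --moves '[[[0.13,-0.12,0.02],0],[[0.05,-0.02,0],0]]'

```text
t: 13.7
position: [0.6017, 0.1914, 0.1874]
tool_rot: [0.655, 0.667, 0.264, -0.239]
ft_force: [0.1, -0.4, -1.2]
opening: 0.007
```

```bash
python3 - <<'E'
from h import *
T=[]
for n in("top","side"):
    im=ctrl.capture(n)[:,:,::-1]; cv2.imwrite(f"pics/{n}8.png",im); u,v=proj(n,[.62,.16,.22])[0].astype(int); T.append(cv2.resize(im[v-50:v+50,u-50:u+50],(400,400),interpolation=2))
cv2.imwrite("pics/z8.png",np.hstack(T)); final()
s,M=show(); p=s["position"]
print(((proj("top",p+.0412*M[:,2]+.004*M[:,1]-.019*M[:,0])-(proj("top",[.62,.16,.22])[0].astype(int)-50))*4).round())
E
```

```text
t 13.8 q [ 0.393 -0.451  2.139 -0.409  0.682  0.594] pos [0.6019 0.1914 0.1878] open 0.0069 F [-1.  -0.1 -1.3]
[[ 0.746  0.665  0.027]
 [ 0.038 -0.003 -0.999]
 [-0.664  0.747 -0.028]]
label in lens frame mm [ -5.9   0.5 132.4] normal err deg 3.37 z err 3.77 x comp z vs lx -1.78
[[-0.1, 0.05, 0.0], 0.0], 
t 13.8 q [ 0.393 -0.451  2.139 -0.409  0.682  0.594] pos [0.6019 0.1914 0.1878] open 0.0069 F [-1.  -0.1 -1.3]
[[ 0.746  0.665  0.027]
 [ 0.038 -0.003 -0.999]
 [-0.664  0.747 -0.028]]
[[219. 245.]]
```

View pics/z8.png

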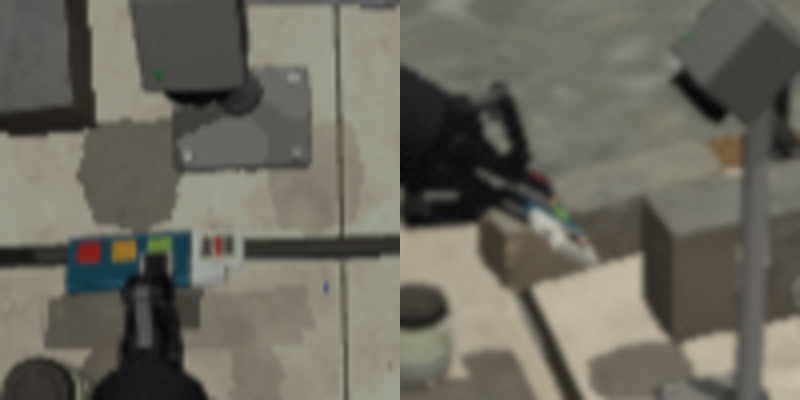

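The label's bars are at (218,246) in the top view, and the pose predicts (219,245). One small correction remains.

Emit:
apply_moves --moves '[[[-0.09,0.03,0],0]]'

```text
t: 13.92
position: [0.599, 0.1911, 0.1924]
tool_rot: [0.655, 0.666, 0.264, -0.24]
ft_force: [-0.4, -0.5, -1.9]
opening: 0.0064
```

```bash
python3 - <<'E'
from h import *
final()
for i in range(3): ctrl.capture("top")
final()
E
```

```text
t 13.925 q [ 0.396 -0.462  2.138 -0.406  0.694  0.59 ] pos [0.599  0.1911 0.1924] open 0.0064 F [-0.4 -0.5 -1.9]
[[ 0.746  0.666  0.026]
 [ 0.038 -0.003 -0.999]
 [-0.665  0.746 -0.028]]
label in lens frame mm [ -0.5   0.2 131.2] normal err deg 3.33 z err 3.72 x comp z vs lx -1.76
[[-0.01, 0.02, 0.0], 0.0], 
t 14.075 q [ 0.396 -0.463  2.137 -0.406  0.694  0.59 ] pos [0.5992 0.1913 0.1935] open 0.0066 F [-0.8  0.2 -1.5]
[[ 0.747  0.664  0.027]
 [ 0.039 -0.003 -0.999]
 [-0.664  0.747 -0.028]]
label in lens frame mm [1.000e-01 3.000e-01 1.304e+02] normal err deg 3.42 z err 3.82 x comp z vs lx -1.8
[[0.0, 0.01, 0.01], 0.0],
```

Position is settled on target and stable, with about 3.4° of tilt error. Handing in.

```bash
python3 -c "
from rig import ctrl
print(ctrl.sign_off())"
```

```text
the job is handed in; nothing more can be done
None
```

The plate is held in the air in front of the reader, label up and towards the lens, notched edge uppermost, and the job is handed in at about 14 s.

- **Grasp:** The first try closed on nothing, because the real fingertips sit about 25 mm behind the reported TCP. I saw this in the side view, reopened without disturbing the plate, went 25 mm lower and took the plate by its blue part near the middle. By the estimated pose the pads stayed clear of the frosted end.
- **Tilt:** Moves can only turn the tool about its own x axis, so I got the 45° tilt by pushing past the arm's reach limit in free air.
- **Position check:** By my estimate the label centre is within 1 mm of the lens axis and 130.4 mm from the lens. The lens position itself is uncertain by about 4 mm. The last picture showed the label within one pixel of the predicted spot; one small correction of about 6 mm followed it, checked by the pose reading only.
- **Squareness:** This check is not perfect. The labelled face is about 3.4° off square and the upper edge about 3.8° off, because the tilt crept up by 0.1–0.2° with each move; I left that uncorrected.
- **Grip:** The opening read 6.5–7 mm on the 8 mm plate and stayed steady. Wrist force read at most about 2.5 N whenever I checked.
- **Bystanders:** I planned no contact with the reader, jar, crucible or charcoal block, and the forces showed none. I did not re-measure their positions.

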